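# Seat the batten in the drilling jig and snap the toggle clamp shut

## Robot

A 6-joint arm with a two-finger parallel gripper is mounted at the origin on the work surface. World frame = base frame: x ahead of the robot, y to its left, z up, the work surface at z = 0. Lengths are in m, angles in rad, forces in N, time in s.
With the tool pointing down it reaches from about 0.35 to 0.95 m from the base axis. Payload 17.4 kg.
Tool frame: the origin (TCP) lies at the very end of the fingers, on their centre line; the grasp point (between the pads) lies behind it (r.tcp_to_grasp is the z of the grasp point in the tool frame, in m); z points along the fingers, y is the direction in which the jaws open and shut (so a half turn about z gives the same grasp; the last joint's range is limited). The gripper opens to 93 mm and grips with 3 to 60 N. Pads are 15 mm wide; open, the fingers measure 128 mm over their backs; the gripper's body (75 mm by 188 mm) begins 65 mm behind the grasp point.
Start: joints at [-0.038, 0.116, 1.442, -0, 1.584, -0.038], TCP at [0.675, -0, 0.219] pointing down, gripper open.
Joint ranges: [-2.83, 2.83], [-0.83, 2.19], [0.07, 2.5], [-1.14, 4.28], [0.01, 3], [-2.97, 2.97]. Speed limits (rad/s): [1.89, 1.89, 2.22, 3.14, 3.14, 3.14].

## Interface

Orientations are given as a unit quaternion [w, x, y, z].
In Python, from station import r gives the robot as it stands.
- The arm moves only by the tool step_arm, never from a script. Its argument "commands" is text: rows parted by semicolons, each of 5 numbers parted by spaces: the finger opening in mm, from 0 to 93, then the shift along the tool's x, y, z in mm, then the turn about the tool's z in degrees. A call has 1 to 12 rows; each row is the pose to reach, as a shift and turn from the pose measured when the call began, along the tool's axes at that moment; what a row does not reach only later rows make up. A row lasts 1/8 s, in which the tool goes at most 62.5 mm and 10.7 degrees, less where a joint would pass 70% of its speed; a pose out of reach is approached as far as the arm can. A call with a gripper value outside its range is refused whole. The fingers move at their own pace and stop on an object; the grip force is fixed at half the most. Time passes only in rows, so rows that repeat a pose let the fingers close. It gives the time, the measured TCP pose, the force and the opening at its end, in the units of the state.
- r.observe(): the state, without advancing time (a new reading comes with each control period).
- r.snapshot(name): name is "scene" or "side" or "wrist"; returns a dict with "img" (400x640x3 uint8, red, green, blue), "camera_matrix" (3x3 intrinsics, pixels), "rvec" (rotation vector, rad) and "tvec" (3), from world to camera coordinates, as OpenCV has them; the wrist camera has in their place "T_tool_cam" (4x4, takes a point from camera to tool coordinates, whose origin is the TCP and whose axes are the flange's). Camera axes: x right, y down, z forward; pixel columns grow to the right and rows downward; lengths in m; the calibration is good to about 2 mm. The wrist camera is an equidistant fisheye: a pixel r from the principal point sees the ray r / f radians off the axis. A picture is of the moment at which its call begins: read the wrist's pose just before it. There is no depth.
- r.close_job(): hands the job in, once; it reports no verdict.
Trained networks look in the newest picture that a camera, given by its name, has taken for a name from the list of things; names that differ only in an ending like _2 or _b are one class to them, and where a whole thing is asked for, a point or a joint stands for the part that bears it (a point fixed in the world has none). Each returns a list of dicts, best first, with "confidence" (0 to 1); they miss things now and then, are a little off and sometimes report something else, mostly with a low value. They report only what shows in the picture. A call takes as long as a camera call. They do not tell look-alikes from the thing itself.
- r.cut_out(camera, thing): "mask" (400x640 bool, what is visible of it) and "bbox" ([centre column, centre row, width, height] in pixels, round what is visible of it).
The state is a dict: "clock": time; "q": joint angles; "qvel": joint speeds; "effort": joint torques, N m; "eef_pos": TCP position; "orientation": TCP orientation; "force": force on the tool from outside, world axes, zero at the start; "wrist_torque": the same for the moment, N m; "grip_width": finger opening in m.
Only numpy, scipy, OpenCV 4.12 (cv2) and the standard library are available. Lean on these libraries where they do the work, as an engineer would, in place of code of your own. Each camera call takes 0.05 s, during which the arm holds its last target.

## Task

With the fingertips, push the pale batten lying between the jig's rails along until its far end is fully home against the dark end stop, then push the clamp's red handle over, past its dead point, until it snaps down and locks with the rubber pad pressing on the batten. Only push: lift nothing, and leave the other things on the bench where they are. Finish with the hand clear.

Things in the scene. Friction and masses are not known exactly. Their poses are not given: they have to be found in the camera images.
- jig: Fixed drilling jig: grey board 215 x 360 mm, 18 thick. Origin on the bench below where the pad presses, on the batten track's centre line; y along the track to the stop, x from the track to the clamp, z up. Board spans x -80 to 135, y -210 to 150. Aluminium rails 12 mm above the board at x = +-21.5 to +-35.5, y -60 to 105 only. Clamp cheeks x 46 to 88, y +-13, up to 84 above the bench.
- stop_face (a point): Middle of the end stop's face that the batten must touch, at (0, 105, 33) mm in the jig's frame. The stop is a dark wooden block 85 mm wide, 36 mm higher than the board.
- batten: Loose pale wooden batten to be clamped, 40 x 220 x 30 mm, long along its y, about 0.18 kg, on the board between the rails with 1.5 mm play each side. Origin at the centre of its underside; y points at the stop. Starts 25 to 60 mm short of the stop and slides along the track.
- batten_end (a point): Centre of the batten's end face away from the stop (the one to push on), 15 mm above the board and 33 mm above the bench. With the batten home it lies at y = -115 mm in the jig's frame.
- handle (a joint): Clamp handle angle, rad: 0 = open, held by a spring, leaning over the track; grows as it swings down towards the jig's +x; 1.45 = locked, at its stop. Its elevation above jig +x is 1.75 minus this. Short of the dead point (about 0.9) it springs back open, past it it snaps down to 1.45 by itself. Starting it takes about 0.4 N m (5 N at 90 mm from the pivot), less towards the dead point.
- handle_pivot (a point): The handle's pivot on the clamp, at (75, 0, 75) mm in the jig's frame; its axis is parallel to the jig's y axis.
- grip_tip (a point): End of the red handle grip, on its centre line, 125 mm from the pivot. The red grip is 28 mm wide (along the pivot axis) and 18 mm thick and covers 43 to 125 mm from the pivot; nearer in is a steel stem 12 mm wide and 10 mm thick.
- pad: Black rubber pad, 18 mm across, at the end of the clamp's steel arm. Origin at the centre of its underside. The arm is linked to the handle: with the handle open the pad is about 88 mm above the bench, clear of the batten; with it locked the sprung pad presses on the batten's top with about 6 N.
- collar: Bystander, to be left alone: a steel shaft collar 32 mm across, 14 mm high, lying on the jig's board. Origin at the centre of its underside.
- offcut: Bystander, to be left alone: a small dark wooden offcut 36 x 45 x 20 mm, lying on the jig's board. Origin at the centre of its underside.
- glue: Bystander, to be left alone: a white glue bottle 52 mm across, 130 mm high. Origin at the centre of its underside.
- jar: Bystander, to be left alone: an amber jar 68 mm across, 75 mm high. Origin at the centre of its underside.
- mug: Bystander, to be left alone: a blue mug 80 mm across, 90 mm high. Origin at the centre of its underside.
- driver: Bystander, to be left alone: a screwdriver lying flat. Origin at the centre of its underside. It lies along x, handle to -x.
- spare: Bystander, to be left alone: a spare darker batten 40 x 220 x 30 mm lying on the table, not for this job. Origin at the centre of its underside.
Not all that is in view belongs to the job. Leave any blue or yellow look-alike of the batten alone.

How it is judged:
By the outcome, as a careful person would: the job done as asked, in the order asked, and still so for the second after the job is handed in, with the robot touching nothing.
It also fails if it takes over 45 s, if anything falls off the work surface, if the arm or the gripper's body presses on something with over 40 N, if the wrist force passes 120 N, or if a joint passes its speed limit or range.

## Working session

There is one attempt and no reset: what is moved stays moved. The work goes in short steps, Python scripts to look and compute and a tool call to move; the robot and the scene stay as the last step left them, time stands still between calls to the robot, and variables do not carry over. Pictures are saved under pics/ and viewed, and the job is handed in when it is done.

Besides the shell and the picture viewer there is one more tool, called after "Call:" as name(argument=value, ...) on one line, values as JSON. step_arm: Moves the arm, as the interface text tells. Its arguments: {"type":"object","properties":{"commands":{"type":"string"}},"required":["commands"]}

```bash
mkdir -p pics
cat > h.py <<'E'
import numpy as np, cv2
from station import r
def save(name,fn):
    s=r.snapshot(name); cv2.imwrite('pics/'+fn,s['img'][:,:,::-1]); return s
def ray(s,u,v):
    R,_=cv2.Rodrigues(np.array(s['rvec'],float)); t=np.array(s['tvec'],float).ravel()
    K=np.array(s['camera_matrix']); d=R.T@(np.linalg.inv(K)@np.array([u,v,1.]))
    return -R.T@t,d
def onz(s,u,v,z):
    c,d=ray(s,u,v); return c+d*(z-c[2])/d[2]
def proj(s,P):
    return cv2.projectPoints(np.array(P,float).reshape(-1,1,3),np.array(s['rvec'],float),np.array(s['tvec'],float),np.array(s['camera_matrix']),None)[0].reshape(-1,2)
E
python3 - <<'E'
from h import *
import pickle
d={}
for n in('scene','side','wrist'):
    d[n]=save(n,n+'0.png')
pickle.dump(d,open('s0.pkl','wb'))
o=r.observe(); print(o, r.tcp_to_grasp)
for n in('scene','side'): print(n, ray(d[n],320,200), d[n]['camera_matrix'])
print(d['wrist']['T_tool_cam'],d['wrist']['camera_matrix'])
E
```

```text
{'clock': 0.15, 'q': array([-3.78081675e-02,  1.16385346e-01,  1.44210548e+00,  6.29203961e-06,
        1.58399871e+00, -3.78052340e-02]), 'qvel': array([ 0.00070572, -0.00171825, -0.00247028, -0.00028219, -0.00083796,
        0.00046464]), 'effort': array([ 1.36530605e-03, -7.21765566e+01, -6.22949553e+01,  7.80155347e-02,
        2.25470052e-02,  2.06686866e-05]), 'eef_pos': array([ 6.74847156e-01, -6.75856811e-06,  2.18072260e-01]), 'orientation': array([-3.30996214e-04,  7.07107719e-01,  7.07105701e-01, -3.02579427e-04]), 'force': array([ 0.14930915,  0.62463608, -1.01391458]), 'wrist_torque': array([ 0.00985185,  0.05624949, -0.03456481]), 'grip_width': 0.09285151919700109} -0.0188
scene (array([ 1.14788037, -0.66719153,  1.14027056]), array([-0.47706065,  0.47039877, -0.74241675])) [[374.96873076   0.         319.90275669]
 [  0.         374.96873076 197.50084589]
 [  0.           0.           1.        ]]
side (array([0.37653481, 0.91119112, 1.08824796]), array([ 0.09610964, -0.70426712, -0.70341121])) [[416.46266123   0.         318.59398265]
 [  0.         416.46266123 199.0527228 ]
 [  0.           0.           1.        ]]
[[ 3.05391653e-04 -9.62069517e-01 -2.72804236e-01  7.56868788e-02]
 [ 9.99999575e-01  5.64894569e-05  9.20237684e-04 -3.73140859e-04]
 [-8.69922062e-04 -2.72804401e-01  9.62069125e-01 -1.65642383e-01]
 [ 0.00000000e+00  0.00000000e+00  0.00000000e+00  1.00000000e+00]] [[309.70691629   0.         316.41257967]
 [  0.         309.70691629 197.79889495]
 [  0.           0.           1.        ]]
```

View pics/scene0.png

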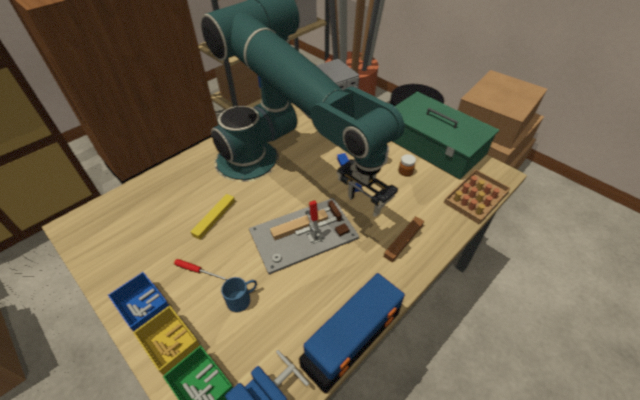

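View pics/side0.png

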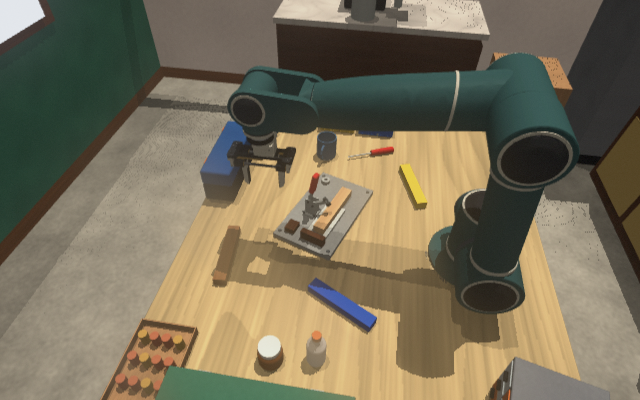

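View pics/wrist0.png

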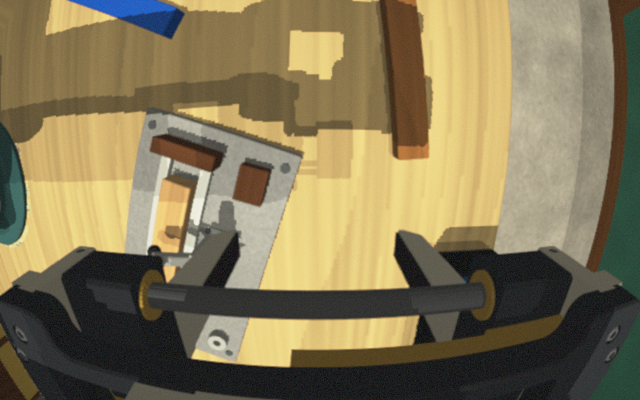

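The wrist view shows the jig near (210,230), with the dark stop at (187,152), the offcut at (252,183) and the collar at (218,342). I'll zoom in for the board corners.

Run:
```python
import cv2
a=cv2.imread('pics/scene0.png')[190:280,235:370]; cv2.imwrite('pics/sc_crop.png',cv2.resize(a,None,fx=5.9,fy=5.9,interpolation=cv2.INTER_CUBIC))
a=cv2.imread('pics/side0.png')[165:265,260:390]; cv2.imwrite('pics/si_crop.png',cv2.resize(a,None,fx=6,fy=6,interpolation=cv2.INTER_CUBIC))
```

```text
(no output)
```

View pics/sc_crop.png

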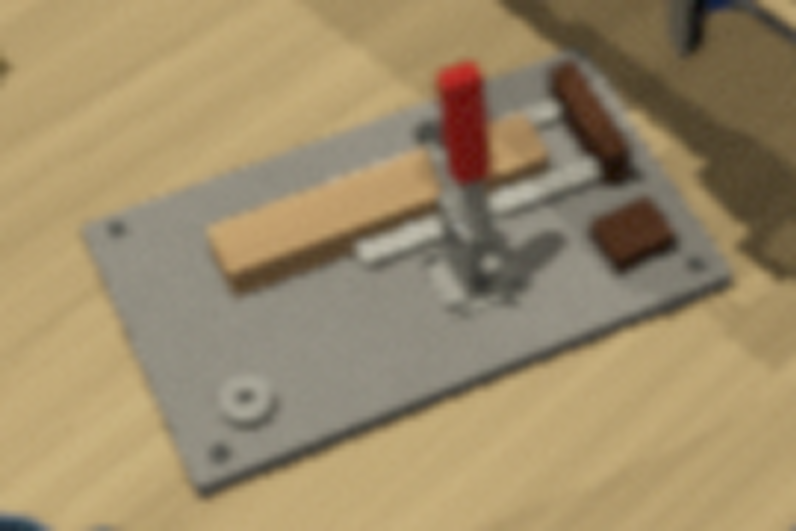

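View pics/si_crop.png

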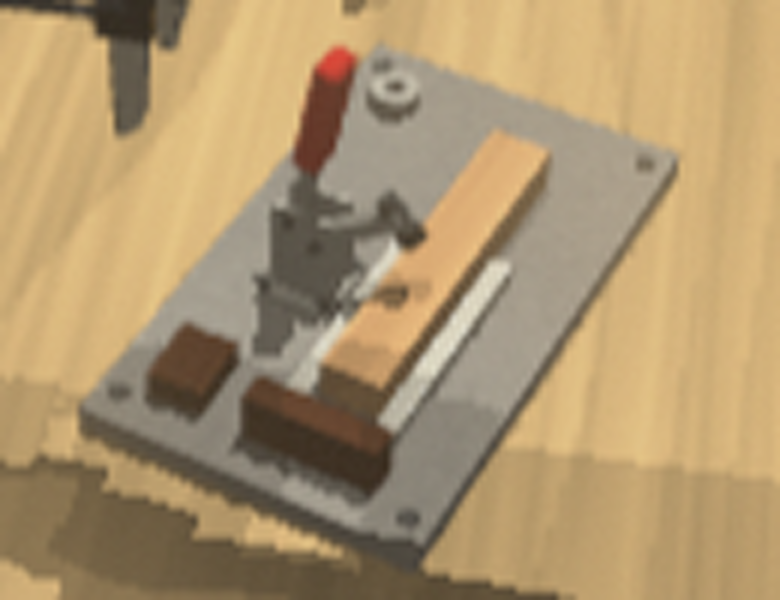

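```bash
cat > fit.py <<'E'
from h import *
import pickle
from scipy.optimize import least_squares
d=pickle.load(open('s0.pkl','rb'))
J=np.array([[-80,-210],[135,-210],[135,150],[-80,150]])/1000
sc=np.array([[85,228],[203,485],[731,278],[575,50]])/5.9+[235-.4,190-.4]
si=np.array([[678,158],[375,45],[82,408],[418,552]])/6+[260-.4,165-.4]
def tow(p,P):
    c,s=np.cos(p[2]),np.sin(p[2]); P=np.atleast_2d(P)
    return np.c_[p[0]+c*P[:,0]-s*P[:,1],p[1]+s*P[:,0]+c*P[:,1],P[:,2]]
J3=np.c_[J,np.full(4,.018)]
for S,u in(('scene',sc),('side',si)):
    print(S,[onz(d[S],*q,.018).round(4) for q in u])
def f(p,w=(1,1)): 
    P=tow(p,J3); return np.r_[w[0]*(proj(d['scene'],P)-sc).ravel(),w[1]*(proj(d['side'],P)-si).ravel()]
for w in((1,1),(1,0),(0,1)):
    best=min((least_squares(f,[.6,0,a],args=(w,)) for a in np.arange(-3,3,.7)),key=lambda q:q.cost)
    print(w,best.x.round(4),np.abs(best.fun).max())
    if w==(1,1): p=best.x
np.save('jig.npy',p)
# batten near end
e=np.array([[208,232],[235,278]])/5.9+[234.6,189.6]
for q in e: print('near end top',onz(d['scene'],*q,.048).round(4))
def toj(p,W):
    c,s=np.cos(p[2]),np.sin(p[2]);D=np.array(W)-np.r_[p[:2],0]; return np.array([c*D[0]+s*D[1],-s*D[0]+c*D[1],D[2]])
for q in e: print(toj(p,onz(d['scene'],*q,.048)).round(4))
for q in np.array([[500,130],[549,152],[320,365],[385,392]])/6+[259.6,164.6]: print('side',toj(p,onz(d['side'],*q,.048)).round(4))
print('toptip',toj(p,onz(d['scene'],*(np.array([460,70])/5.9+[234.6,189.6]),.198)))
for n,P in dict(pivot=[.075,0,.075],tip=[.075+.125*np.cos(1.75),0,.075+.125*np.sin(1.75)],end=[0,-.115,.033],stop=[0,.105,.033]).items(): print(n,tow(p,P).round(4),[proj(d[k],tow(p,P)).round(1) for k in('scene','side')])
E
python3 fit.py
```

```text
scene [array([ 0.3387, -0.2468,  0.018 ]), array([ 0.5382, -0.3143,  0.018 ]), array([0.6573, 0.0154, 0.018 ]), array([0.4539, 0.0858, 0.018 ])]
side [array([ 0.336 , -0.2424,  0.018 ]), array([ 0.5387, -0.3154,  0.018 ]), array([0.654 , 0.0217, 0.018 ]), array([0.4535, 0.0898, 0.018 ])]
(1, 1) [ 0.4797 -0.0759 -0.3334] 1.1029734848934538
(1, 0) [ 0.4804 -0.0765 -0.3343] 1.0401181785557014
(0, 1) [ 0.4793 -0.0752 -0.333 ] 0.8909258139733538
near end top [ 0.417  -0.2059  0.048 ]
near end top [ 0.4561 -0.2169  0.048 ]
[-0.0167 -0.1433  0.048 ]
[ 0.0238 -0.141   0.048 ]
side [ 0.0146 -0.1431  0.048 ]
side [-0.02  -0.14   0.048]
side [0.0185 0.0796 0.048 ]
side [-0.0224  0.0797  0.048 ]
toptip [0.05233561 0.00052232 0.198     ]
pivot [[ 0.5506 -0.1005  0.075 ]] [array([[315.8, 228.7]]), array([[309.7, 199.3]])]
tip [[ 0.5296 -0.0932  0.198 ]] [array([[312.5, 201.6]]), array([[315.8, 174.6]])]
end [[ 0.4421 -0.1846  0.033 ]] [array([[279.1, 232. ]]), array([[342.9, 195.2]])]
stop [[0.5141 0.0233 0.033 ]] [array([[332.2, 212.1]]), array([[314.1, 235.5]])]
```

Both cameras agree on the jig to within about 1 mm. The batten's near end is at jig y ≈ -141, so it needs about 26 mm of travel. I'll move above a point behind that end, with the fingers closed and aligned to the track.

Call:
step_arm(commands="0 0 0 -40 9; 0 0 0 -80 19.1; 0 -35 -35 -80 19.1; 0 -70 -73 -80 19.1; 0 -105 -110 -80 19.1; 0 -140 -147 -80 19.1; 0 -175 -184 -80 19.1; 0 -210 -220 -80 19.1; 0 -241 -253 -80 19.1; 0 -241 -253 -80 19.1; 0 -241 -253 -80 19.1")

```text
clock: 1.52
eef_pos: [0.4221, -0.2409, 0.2983]
orientation: [-0.0, 0.815, 0.58, -0.0]
force: [0.7, -0.5, -0.1]
grip_width: 0.0004
```

```bash
cat > st.py <<'E'
from h import *
from scipy.spatial.transform import Rotation as R
p=np.load('jig.npy')
def toj(W):
    c,s=np.cos(p[2]),np.sin(p[2]);D=np.array(W)-np.r_[p[:2],0]; return np.array([c*D[0]+s*D[1],-s*D[0]+c*D[1],D[2]])
def tow(P):
    c,s=np.cos(p[2]),np.sin(p[2]); return np.array([p[0]+c*P[0]-s*P[1],p[1]+s*P[0]+c*P[1],P[2]])
def st():
    o=r.observe(); q=o['orientation']; M=R.from_quat(np.r_[q[1:],q[0]]).as_matrix()
    Jm=R.from_euler('z',p[2]).as_matrix()
    print('t',round(o['clock'],2),'jigpos mm',(toj(o['eef_pos'])*1000).round(1),'F jig',(Jm.T@o['force']).round(1),'grip',round(o['grip_width'],4))
    print('tool axes in jig\n',(Jm.T@M).round(3)); return o,M
def shift(target):  # jig mm -> tool mm
    o,M=st(); print('shift',(M.T@(tow(np.array(target)/1000)-o['eef_pos'])*1000).round(1))
E
python3 - <<'E'
from st import *
save('wrist','w1.png'); save('scene','sc1.png')
shift([0,-172,28])
E
```

```text
t 1.62 jigpos mm [  -0.3 -174.2  298.2] F jig [-0.5  0.5 -0.2] grip 0.0005
tool axes in jig
 [[-0.001  1.    -0.001]
 [ 1.     0.001 -0.   ]
 [-0.    -0.001 -1.   ]]
shift [  2.2   0.6 270.2]
```

View pics/w1.png

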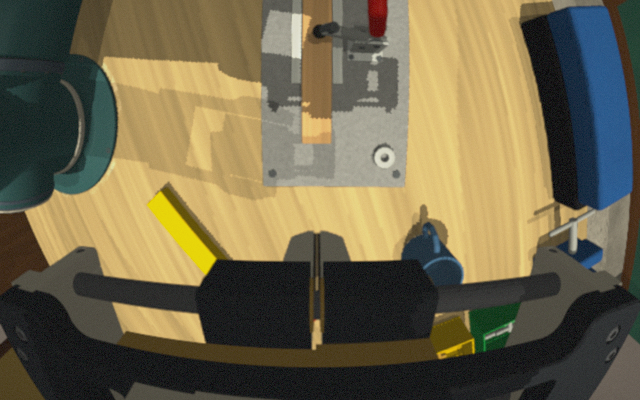

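Call:
step_arm(commands="0 2 0 55 0; 0 2 0 110 0; 0 2 0 165 0; 0 2 0 220 0; 0 2 0 255 0; 0 2 0 270 0; 0 2 0 270 0; 0 2 0 270 0")

```text
clock: 2.62
eef_pos: [0.4237, -0.2388, 0.0297]
orientation: [0.0, 0.814, 0.581, 0.0]
force: [-0.5, 0.2, 0.3]
grip_width: 0.0003
```

Run:
```python
from st import *
save('wrist','w2.png'); s=save('side','si2.png'); shift([0,-124,28])
a=s['img'][140:265,260:420,::-1]; cv2.imwrite('pics/si2c.png',cv2.resize(a,None,fx=4.7,fy=4.7,interpolation=cv2.INTER_CUBIC))
```

```text
t 2.73 jigpos mm [   0.2 -172.3   29.6] F jig [ 0.1 -0.3 -0.5] grip 0.0002
tool axes in jig
 [[-0.001  1.     0.001]
 [ 1.     0.001 -0.001]
 [-0.001  0.001 -1.   ]]
shift [48.3 -0.2  1.6]
```

View pics/w2.png

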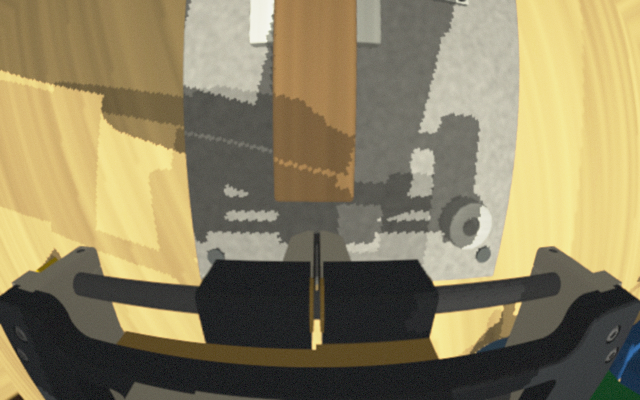

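View pics/si2c.png

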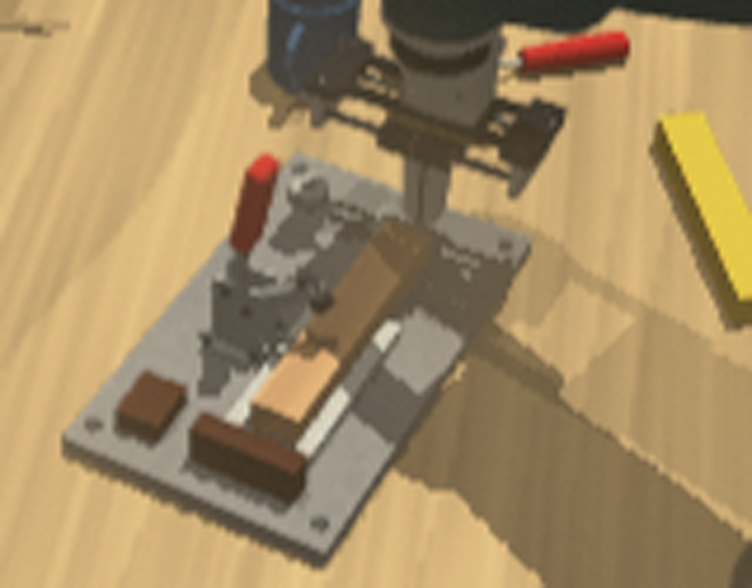

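Call:
step_arm(commands="0 10 0 1 0; 0 18 0 1 0; 0 22 0 1 0; 0 26 0 1 0; 0 30 0 1 0; 0 34 0 1 0; 0 38 0 1 0; 0 42 0 1 0; 0 44 0 1 0; 0 44 0 1 0")

```text
clock: 3.98
eef_pos: [0.4379, -0.1969, 0.0284]
orientation: [0.0, 0.814, 0.581, 0.0]
force: [-0.3, 0.2, 0.2]
grip_width: 0.0005
```

Run:
```python
from st import *
save('wrist','w3.png'); s=save('side','si3.png'); shift([0,-124,28])
a=s['img'][140:265,260:420,::-1]; cv2.imwrite('pics/si3c.png',cv2.resize(a,None,fx=4.7,fy=4.7,interpolation=cv2.INTER_CUBIC))
```

```text
t 4.08 jigpos mm [   0.  -128.1   28.3] F jig [ 0.2 -0.6  0.5] grip 0.0006
tool axes in jig
 [[-0.001  1.     0.   ]
 [ 1.     0.001 -0.   ]
 [-0.     0.    -1.   ]]
shift [ 4.1 -0.   0.3]
```

View pics/si3c.png

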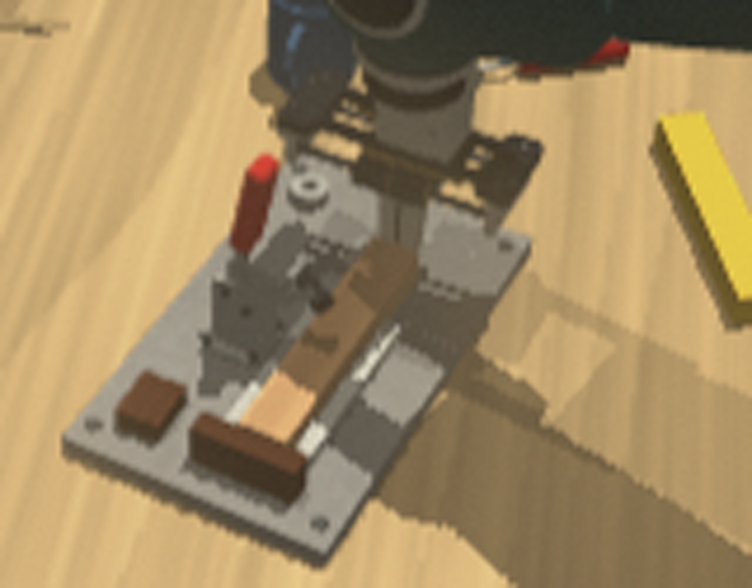

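View pics/w3.png

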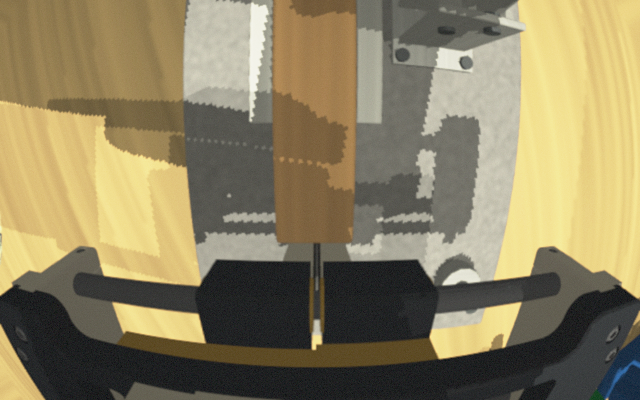

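The batten is sliding and is nearly at the stop. I'll push on in small steps and watch the force.

Call:
step_arm(commands="0 1 0 0 0; 0 2 0 0 0; 0 3 0 0 0; 0 4 0 0 0; 0 4 0 0 0")

```text
clock: 4.7
eef_pos: [0.4391, -0.1931, 0.0283]
orientation: [0.0, 0.814, 0.58, 0.0]
force: [-0.5, -0.2, 0.3]
grip_width: 0.0002
```

Call:
step_arm(commands="0 0.7 0 0 0; 0 1.4 0 0 0; 0 1.4 0 0 0")

```text
clock: 5.08
eef_pos: [0.4396, -0.1917, 0.0283]
orientation: [0.0, 0.814, 0.581, 0.0]
force: [-0.1, -1.1, 0.4]
grip_width: 0.0009
```

Call:
step_arm(commands="0 0.7 0 0 0; 0 1.4 0 0 0; 0 1.4 0 0 0")

```text
clock: 5.45
eef_pos: [0.4398, -0.1911, 0.0283]
orientation: [0.001, 0.814, 0.58, -0.001]
force: [-3.9, -8.5, 0.1]
grip_width: 0.0006
```

Call:
step_arm(commands="0 0.7 0 0 0; 0 1.4 0 0 0; 0 1.4 0 0 0")

```text
clock: 5.82
eef_pos: [0.4398, -0.191, 0.0284]
orientation: [0.001, 0.814, 0.58, -0.002]
force: [-6.3, -14.6, -1.6]
grip_width: 0.0004
```

Run:
```python
from st import *
save('wrist','w4.png'); s=save('side','si4.png'); st()
a=s['img'][140:265,260:420,::-1]; cv2.imwrite('pics/si4c.png',cv2.resize(a,None,fx=4.7,fy=4.7,interpolation=cv2.INTER_CUBIC))
```

```text
t 5.92 jigpos mm [-1.000e-01 -1.218e+02  2.830e+01] F jig [ -0.4 -14.6   0.5] grip 0.0003
tool axes in jig
 [[-0.001  1.     0.   ]
 [ 1.     0.001 -0.004]
 [-0.004  0.    -1.   ]]
```

View pics/si4c.png

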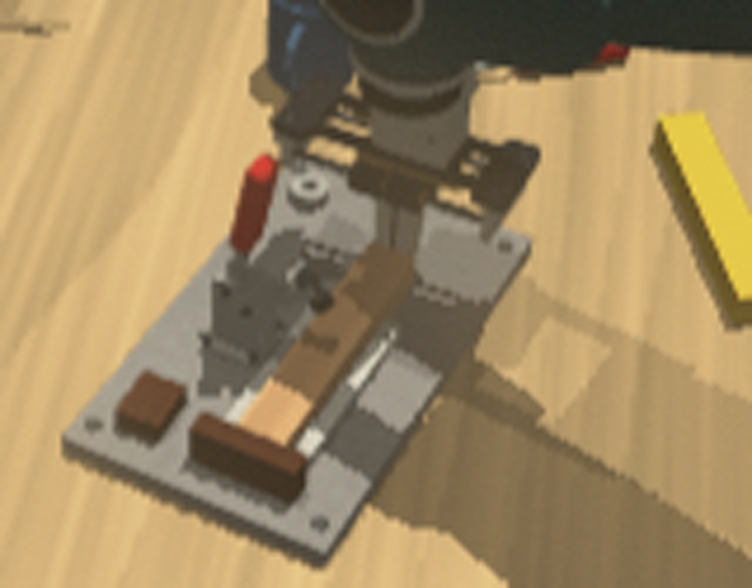

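The batten is home: about 15 N against the stop, with no further travel. I'll back off, rise, and come in on the track side of the handle.

Call:
step_arm(commands="0 -8 0 0 0; 0 -15 0 0 0; 0 -15 0 -45 0; 0 -15 0 -100 0; 0 -15 0 -150 0; 0 -10 5 -172 0; 0 30 5 -172 0; 0 75 5 -172 0; 0 122 5 -172 0; 0 122 5 -150 0; 0 122 5 -137 0; 0 122 5 -137 0")

```text
clock: 7.42
eef_pos: [0.4837, -0.0775, 0.1634]
orientation: [0.001, 0.815, 0.58, -0.003]
force: [0.6, 0.1, 0.4]
grip_width: 0.0004
```

Run:
```python
from st import *
save('wrist','w5.png'); 
s=save('side','si5.png'); s2=save('scene','sc5.png'); shift([27,0,165])
a=np.hstack([s['img'][115:265,260:420],s2['img'][130:280,240:400]])[:,:,::-1]; cv2.imwrite('pics/c5.png',cv2.resize(a,None,fx=2.5,fy=2.5,interpolation=cv2.INTER_CUBIC))
```

```text
t 7.58 jigpos mm [5.000e+00 1.000e-01 1.653e+02] F jig [0.1 0.6 0.7] grip 0.0007
tool axes in jig
 [[ 0.     1.     0.001]
 [ 1.    -0.    -0.004]
 [-0.004  0.001 -1.   ]]
shift [-0.1 22.   0.3]
```

View pics/c5.png

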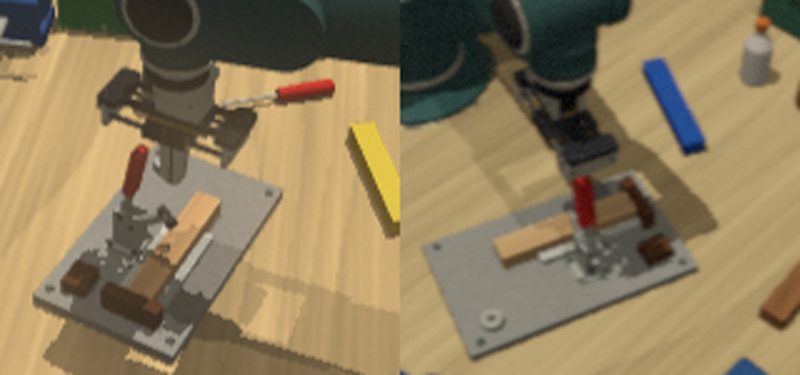

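View pics/w5.png

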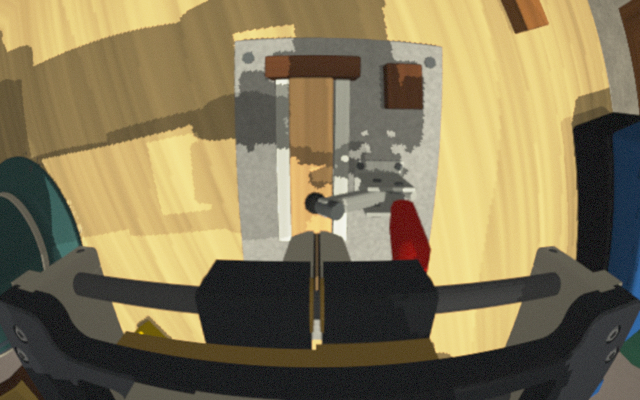

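Call:
step_arm(commands="0 0 15 0 0; 0 0 22 0 0; 0 0 29 0 0; 0 0 36 -2 0; 0 0 44 -4 0; 0 0 52 -4 0; 0 0 60 -4 0; 0 0 68 -3 0; 0 0 76 -2 0")

```text
clock: 8.7
eef_pos: [0.5568, -0.1026, 0.1674]
orientation: [0.002, 0.815, 0.58, -0.002]
force: [-3.6, -0.8, 0.5]
grip_width: 0.0003
```

Run:
```python
from st import *
save('wrist','w6.png'); 
s=save('side','si6.png'); s2=save('scene','sc6.png'); st()
a=np.hstack([s['img'][115:265,260:420],s2['img'][130:280,240:400]])[:,:,::-1]; cv2.imwrite('pics/c6.png',cv2.resize(a,None,fx=2.5,fy=2.5,interpolation=cv2.INTER_CUBIC))
```

```text
t 8.85 jigpos mm [ 81.3   0.  167.4] F jig [-2.4 -1.1  0.7] grip 0.0003
tool axes in jig
 [[ 0.     1.     0.001]
 [ 1.    -0.    -0.004]
 [-0.004  0.001 -1.   ]]
```

View pics/c6.png

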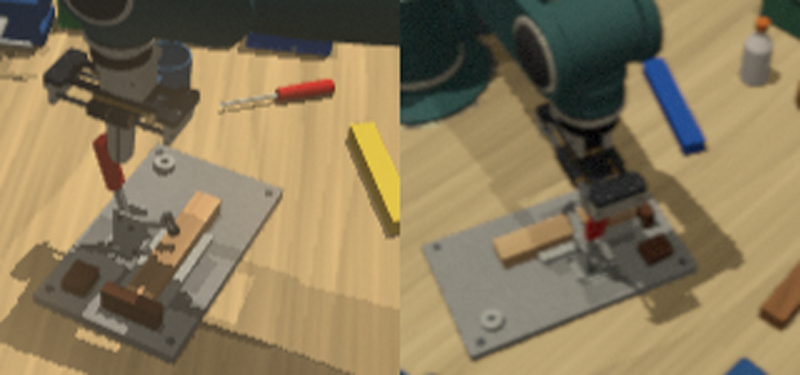

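View pics/w6.png

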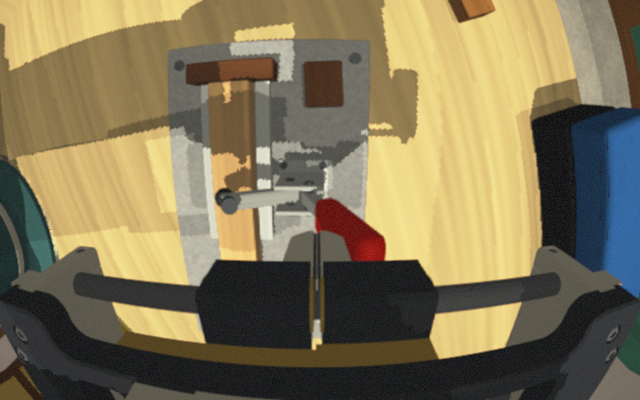

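The handle is following, with contact force around 3 N. I'll carry on over the dead point along the arc.

Call:
step_arm(commands="0 0 6 2 0; 0 0 11 3.5 0; 0 0 16 6 0; 0 0 20 8 0; 0 0 27 13 0; 0 0 33 17 0; 0 0 39 22 0; 0 0 45 27 0; 0 0 49 31 0; 0 0 49 31 0")

```text
clock: 10.1
eef_pos: [0.6029, -0.1187, 0.1358]
orientation: [0.001, 0.815, 0.58, -0.002]
force: [-0.1, -0.2, -0.2]
grip_width: 0.0003
```

Run:
```python
from st import *
save('wrist','w7.png'); 
s=save('side','si7.png'); s2=save('scene','sc7.png'); st()
a=np.hstack([s['img'][115:265,260:420],s2['img'][130:280,240:400]])[:,:,::-1]; cv2.imwrite('pics/c7.png',cv2.resize(a,None,fx=2.5,fy=2.5,interpolation=cv2.INTER_CUBIC))
```

```text
t 10.25 jigpos mm [ 1.303e+02 -1.000e-01  1.365e+02] F jig [-0.  -1.  -0.6] grip 0.0001
tool axes in jig
 [[ 0.     1.     0.001]
 [ 1.    -0.    -0.004]
 [-0.004  0.001 -1.   ]]
```

View pics/c7.png

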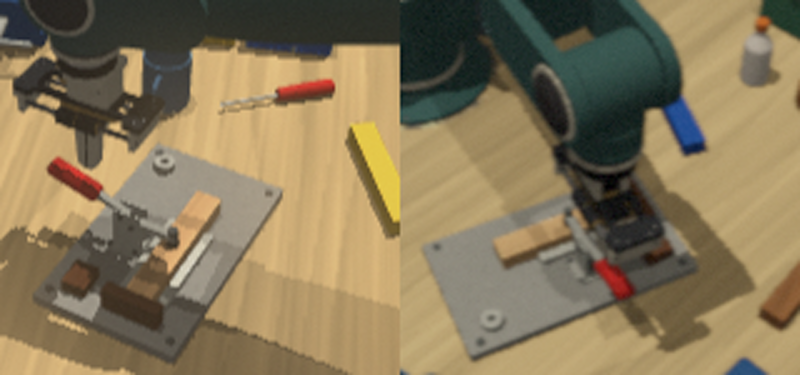

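View pics/w7.png

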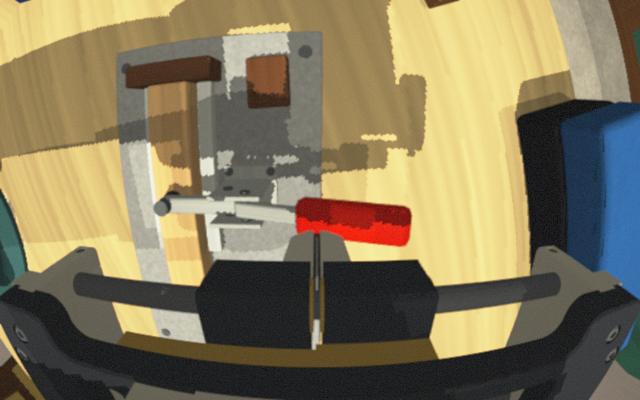

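The handle has snapped down and the pad is on the batten. I'll lift straight up and check.

Call:
step_arm(commands="0 0 0 -30 0; 0 0 0 -80 0; 0 0 0 -130 0; 0 -50 0 -170 0; 0 -100 0 -170 0; 0 -150 0 -170 0; 0 -180 0 -170 0; 0 -180 0 -170 0; 0 -180 0 -170 0")

```text
clock: 11.38
eef_pos: [0.5441, -0.2874, 0.3075]
orientation: [0.002, 0.815, 0.58, -0.001]
force: [-0.4, 0.1, -0.1]
grip_width: 0.0005
```

Run:
```python
from st import *
w=save('wrist','w8.png'); 
s=save('side','si8.png'); s2=save('scene','sc8.png'); st()
e=.3
T=tow(np.array([.075+.125*np.cos(e),0,.075+.125*np.sin(e)]))
for n,S,o in(('side',s,(250,150)),('scene',s2,(235,180))):
    im=S['img'][:,:,::-1].copy(); x,y=o; a=cv2.resize(im[y:y+115,x:x+150],None,fx=5,fy=5,interpolation=cv2.INTER_CUBIC)
    for P in(T,tow(np.array([0,-.115,.048])),tow(np.array([0,.105,.048]))):
        q=(proj(S,P)[0]-o+.5)*5; cv2.circle(a,tuple(int(v) for v in q),4,(255,0,255),1)
    cv2.imwrite(f'pics/{n}8c.png',a)
```

```text
t 11.53 jigpos mm [ 130.1 -178.3  307.4] F jig [-0.2  0.1  1.1] grip 0.0002
tool axes in jig
 [[-0.001  1.     0.001]
 [ 1.     0.001 -0.004]
 [-0.004  0.001 -1.   ]]
```

View pics/side8c.png

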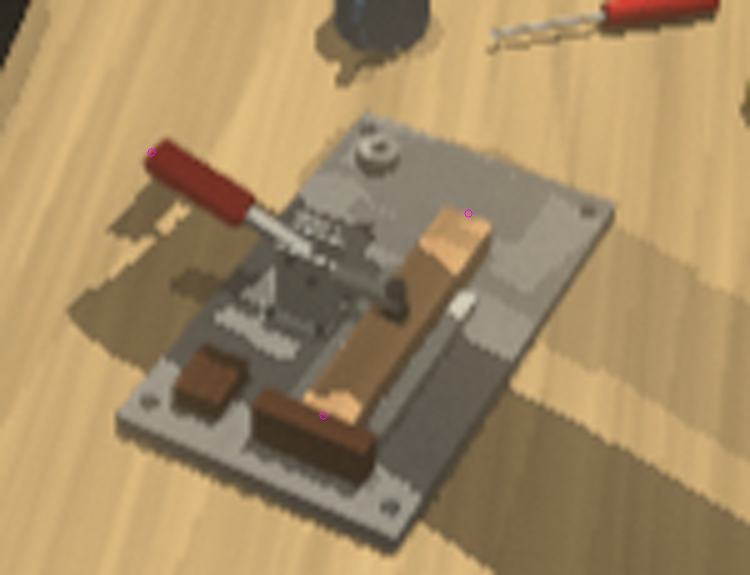

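View pics/scene8c.png

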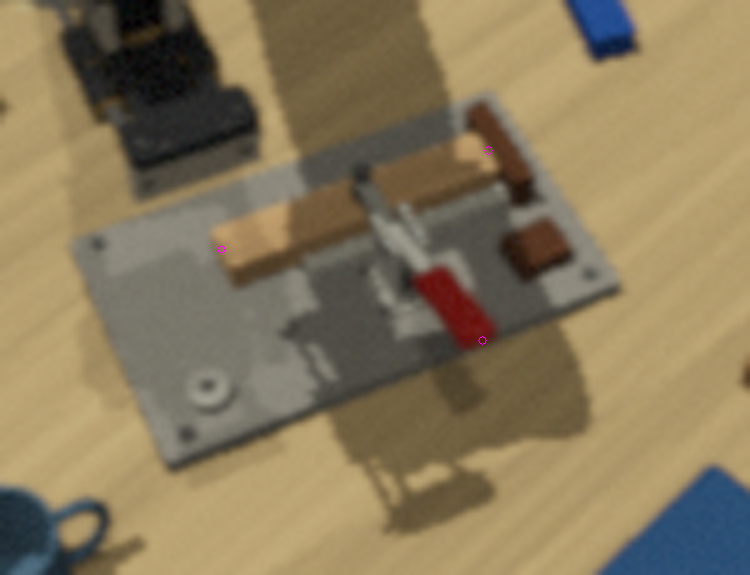

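View pics/w8.png

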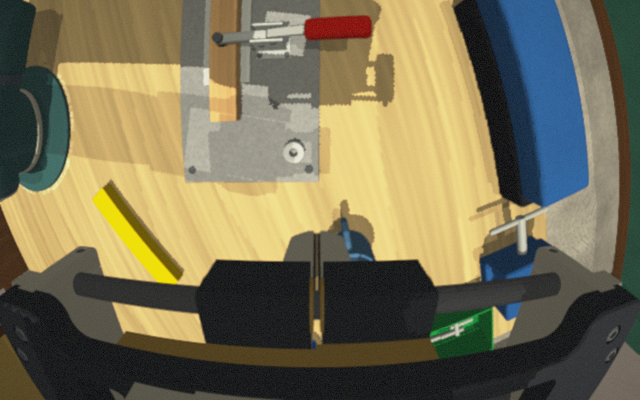

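Run:
```python
from st import *
print(r.close_job())
```

```text
the job is handed in; nothing more can be done
None
```

The batten is home against the end stop and the clamp is locked on it. I handed the job in at about 11.6 s.

- **Batten:** I pushed it about 26 mm along the track with closed fingertips. It stopped moving and the force rose to about 15 N. The fingertip centre was then at jig y = -122, which puts the end face at about -115 allowing for half the finger thickness.
- **Clamp:** I pushed the red handle from the track side with about 3 N until it passed the dead point and snapped down by itself. In the final side and scene views its tip is within a few millimetres of the computed locked position, and the pad is on the batten.
- **Bystanders:** The collar and offcut look unmoved in the final views, and nothing else on the bench was touched. The hand finished about 0.3 m above the bench, off to one side, with no contact force.

No check failed or disagreed. The cameras are too coarse to show a gap of under about 2 mm at the stop, so "fully home" rests on the force rise and the fingertip position. The pad's pressure on the batten was seen in the images, not measured.

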